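# Refill a ball feeder with a scoop and work its spring plunger

### The job

Refill the ball feeder: with the scoop, lift at least three of the four wooden balls out of the stock tray in one go, tip them into the feeder's hopper, and lay the scoop back down upright on its rubber mat. Then press the feeder's spring plunger fully down to its stop, so that the gate lifts and at least three balls roll into the pick tray, and let the plunger spring back up. Spill no ball onto the table and leave the bottle, mug and screwdriver alone.

Things in the scene. Friction and masses are not known exactly. Their poses are not given: they have to be found in the camera images.
- stock_tray: Fixed yellow open tray, 250 long (own x -125 to +125 mm), 106 wide (98 inside), walls 45 mm high, 4 thick. Origin: on the table. Floor 8 mm above the origin, flat from the back wall (x -121) to x +70 mm; there the +x end rises as a 42 degree ramp, to 53 mm high at the end wall (x +119, 70 mm high). The balls lie near the ramp; the scoop goes down behind them, then pushes towards +x.
- ball0: Loose plain polished wooden ball, 30 mm diameter, 14 g. Origin: its centre. The four are alike.
- ball1: Loose plain polished wooden ball, 30 mm diameter, 14 g. Origin: its centre. The four are alike.
- ball2: Loose plain polished wooden ball, 30 mm diameter, 14 g. Origin: its centre. The four are alike.
- ball3: Loose plain polished wooden ball, 30 mm diameter, 14 g. Origin: its centre. The four are alike.
- mat: Fixed flat black rubber mat, 220 (x) x 140 (y) x 4 mm thick, on which the scoop lies. Origin: centre of its underside, on the table.
- scoop: Loose aluminium scoop, 150 g: flat pan 85 long (x) x 88 mm wide (82 inside), floor 1.6 mm thick, side and back walls 35 to 42 mm high, open lip at x +42.5 mm. Black bar handle along x from -100 to -20 mm, 22 wide (y) x 24 mm high, 58 to 82 mm above the pan's underside. Origin: centre of the pan's underside; x points from handle to lip, z up.
- scoop_grip (a point): Middle of the scoop's handle, at (-60, 0, 70) mm in the scoop's frame; grip it across its 22 mm width.
- scoop_pan (a point): Point 18 mm above the middle of the scoop's pan.
- feeder: Fixed white ball feeder. Origin: on the table under the hopper's centre. Hopper: open top, inside x -65 to +68, y -60 to +60 mm, rim 145 mm high, walls 4 mm; floor 75 mm high at the middle, sloping down 12 degrees towards +x to a steel gate at x +70 mm. Beyond the gate a chute drops into the pick tray. Grey plunger tower 52 x 52 x 130 mm high at x -10, y -92 mm.
- hopper (a point): Middle of the hopper, 20 mm above its floor, 95 mm above the table, 50 mm under its rim.
- pick_tray (a point): Middle of the feeder's pick tray, 15 mm above its floor: an open tray at feeder x from +104 to +217 mm, y from -60 to +60 mm inside, walls 70 mm high, floor 8 mm above the table.
- plunger_top (a point): Centre of the top of the black mushroom head of the feeder's spring plunger (54 mm diameter, flat top 44 mm wide); 176 mm above the table when up. It presses straight down 20 mm.
- plunger (a joint): Plunger travel in m: 0 is up, 0.020 is fully down at the stop. The spring needs about 4 N at the top and 10 N at the stop, and brings it back up. The gate is linked to it and lifts 1.8 times the travel (36 mm at the stop, closed at 0); balls need about a second to roll out.
- bottle: Bystander: white plastic bottle, 60 mm diameter, 150 mm high. Origin: centre of its underside.
- mug: Bystander: white mug, 80 mm diameter, 90 mm high. Origin: centre of its underside.
- screwdriver: Bystander: screwdriver lying on the table beyond the feeder. Origin: on its underside.
There are look-alikes about, which are no part of the job. Leave any yellow look-alike of the scoop alone.

How it is judged:
By the outcome, as a careful person would: the job done as asked, in the order asked, and still so for the second after the job is handed in, with the robot touching nothing.
It also fails if it takes over 72 s, if anything falls off the work surface, if the arm or the gripper's body presses on something with over 40 N, if the wrist force passes 120 N, or if a joint passes its speed limit or range.

### The arm

A 6-joint arm with a two-finger parallel gripper is mounted at the origin on the work surface. World frame = base frame: x ahead of the robot, y to its left, z up, the work surface at z = 0. Lengths are in m, angles in rad, forces in N, time in s.
With the tool pointing down it reaches from about 0.25 to 0.775 m from the base axis. Payload 4 kg.
Tool frame: the origin (TCP) lies at the very end of the fingers, on their centre line; the grasp point (between the pads) lies hold_point_z behind it (hold_point_z is the distance from the TCP to the grasp point, in m); z points along the fingers, y is the direction in which the jaws open and shut (so a half turn about z gives the same grasp; the last joint's range is limited). The gripper opens to 94 mm and grips with 3 to 60 N. Pads are 16 mm wide; open, the fingers measure 119 mm over their backs; the gripper's body (75 mm by 177 mm) begins 78 mm behind the grasp point.
Start: joints at [1.01, 0.087, 1.371, -0, 1.684, -0.103], TCP at [0.243, 0.493, 0.206] pointing down, gripper open.
Joint ranges: [-3.1, 3.1], [-0.76, 2.03], [0.27, 2.55], [-1.08, 4.22], [0.17, 2.65], [-2.57, 2.57]. Speed limits (rad/s): [2.79, 2.79, 3.14, 3.14, 3.14, 3.14].

### API

Orientations are given as [roll, pitch, yaw] about the fixed x, y, z axes, in that order (R = Rz(yaw) Ry(pitch) Rx(roll)).
In Python, from bench import * gives the robot as it stands.
- The arm moves only by the tool step_arm, never from a script. Its argument "increments" is text: rows parted by semicolons, each of 6 numbers parted by spaces: the shift along the tool's x, y, z in cm, then the turn, a rotation vector about the tool's x, y, z in rad. A call has 1 to 5 rows; each row shifts and turns the commanded pose from where the row before left it, along the tool's axes as they then stand; what a row does not reach is not made up. A row lasts 1/10 s, in which the tool goes at most 50 mm and 8.59 degrees, less where a joint would pass 70% of its speed; a pose out of reach is approached as far as the arm can. A call is refused whole if a number of a shift passes 5 or a number of a turn 0.15, either way. A call with a gripper value outside its range is refused whole. "claw" is the gripper's target within -1 to 1 (shut at 1, half-way at 0, fully open at -1), set as the call begins (left out, the last holds). The fingers move at their own pace and stop on an object; the grip force is fixed at half the most. Time passes only in rows, so rows that do not move let the fingers close. It gives the time, the measured TCP pose, the force and the opening at its end, in the units of the state.
- get_obs(): the state, without advancing time (a new reading comes with each control period).
- snapshot(name): name is "scene" or "top" or "wrist"; returns the picture (480x640x3 uint8, red, green, blue); there is no depth.
- calibration(name): a dict with "camera_matrix" (3x3 intrinsics, pixels), "eye" and "orientation" of the camera in the world; the wrist camera has in their place "tool_from_camera" (4x4, takes a point from camera to tool coordinates, whose origin is the TCP and whose axes are the flange's). Camera axes: x right, y up, looking along -z (the intrinsics and any distortion apply to the point x, -y, -z); pixel columns grow to the right and rows downward; lengths in m; the calibration is good to about 2 mm. The wrist camera is an equidistant fisheye: a pixel r from the principal point sees the ray r / f radians off the axis. A picture is of the moment at which its call begins: read the wrist's pose just before it. calibration takes no time and is no camera call.
- close_job(): hands the job in, once; it reports no verdict.
The state is a dict: "time": time; "joint_positions": joint angles; "qvel": joint speeds; "joint_torque": joint torques, N m; "tool_pos": TCP position; "ee_rot": TCP orientation; "wrist_force": force on the tool from outside, world axes, zero at the start; "wrist_torque": the same for the moment, N m; "width": finger opening in m.
Only numpy, scipy, OpenCV 4.12 (cv2) and the standard library are available. Lean on these libraries where they do the work, as an engineer would, in place of code of your own. Each camera call takes 0.05 s, during which the arm holds its last target. There are 200 camera calls.

## Working session

There is one attempt and no reset: what is moved stays moved. The work goes in short steps, Python scripts to look and compute and a tool call to move; the robot and the scene stay as the last step left them, time stands still between calls to the robot, and variables do not carry over. Pictures are saved under pics/ and viewed, about 8 in all and at most 12, crops included, and the job is handed in when it is done.

Besides the shell and the picture viewer there is one more tool, called after "Emit:" by a JSON object that holds its "api" and its "payload". step_arm: Moves the arm, as the interface text tells. Its arguments: {"type":"object","properties":{"increments":{"type":"string"},"claw":{"type":"number"}},"required":["increments"]}

```bash
ls; mkdir -p pics; python3 - <<'E'
from bench import *
import cv2
for n in ("scene","top"):
    cv2.imwrite(f"pics/{n}0.png",snapshot(n)[:,:,::-1])
    print(calibration(n))
print(calibration("wrist")); print(get_obs())
E
```

```text
pics
{'camera_matrix': array([[549.41821705,   0.        , 320.19262381],
       [  0.        , 549.41821705, 238.71094257],
       [  0.        ,   0.        ,   1.        ]]), 'eye': array([ 1.14326935, -0.253512  ,  1.10382304]), 'orientation': array([ 0.56286313, -0.01067633,  1.03719651])}
{'camera_matrix': array([[597.45513823,   0.        , 311.02583946],
       [  0.        , 597.45513823, 243.22285737],
       [  0.        ,   0.        ,   1.        ]]), 'eye': array([0.35349549, 0.07326676, 1.6918772 ]), 'orientation': array([ 1.69035340e-01,  1.09095768e-03, -1.55972591e+00])}
{'camera_matrix': array([[371.64829954,   0.        , 317.29551288],
       [  0.        , 371.64829954, 232.67223208],
       [  0.        ,   0.        ,   1.        ]]), 'tool_from_camera': array([[-1.99228718e-04,  9.61036797e-01,  2.76420397e-01,
         8.05370725e-02],
       [ 9.99999932e-01,  2.77000027e-04, -2.42306698e-04,
         1.20472181e-03],
       [-3.09434110e-04,  2.76420330e-01, -9.61036787e-01,
        -1.79290195e-01],
       [ 0.00000000e+00,  0.00000000e+00,  0.00000000e+00,
         1.00000000e+00]])}
{'time': 0.1, 'joint_positions': array([ 1.00986457e+00,  8.78580181e-02,  1.37210766e+00, -1.57721321e-05,
        1.68359379e+00, -1.03141842e-01]), 'qvel': array([-0.00051832, -0.00121398, -0.00389273, -0.00035268, -0.00014659,
        0.00153677]), 'joint_torque': array([ 2.47116666e-03, -3.41252804e+01, -3.03301585e+01,  7.20054097e-02,
        3.04457475e-02, -8.14783812e-05]), 'tool_pos': array([0.24284474, 0.49292819, 0.20443153]), 'ee_rot': array([-3.13963467e+00, -1.86909657e-04,  2.68380080e+00]), 'wrist_force': array([-1.21733898, -0.65836524,  0.34947793]), 'wrist_torque': array([-0.0060673 ,  0.05148807,  0.01025322]), 'width': 0.09370063843995974}
```

View pics/top0.png

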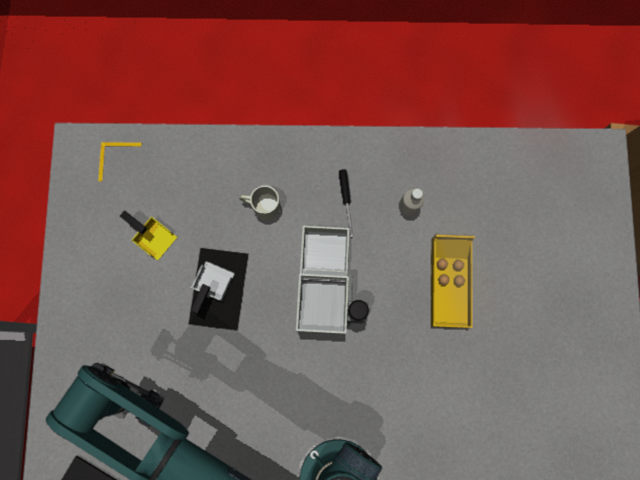

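View pics/scene0.png

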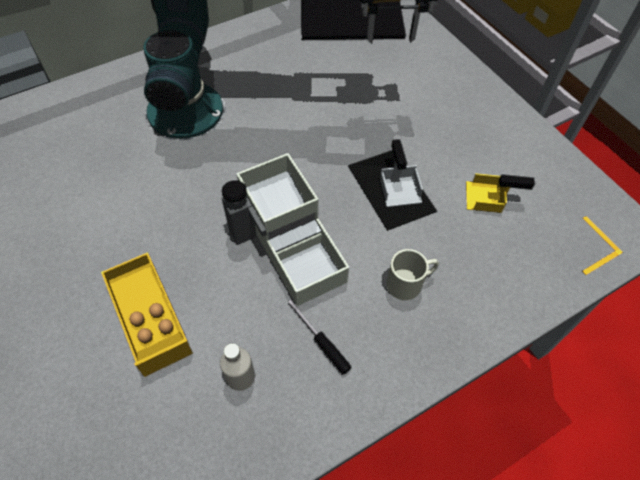

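```bash
python3 -c "
import bench
print([n for n in dir(bench) if not n.startswith('__')]); print(getattr(bench,'hold_point_z',None))"
```

```text
['IKError', 'calibration', 'close_job', 'get_obs', 'hold_point_z', 'snapshot']
0.0188
```

```bash
cat > h.py <<'E'
from bench import *
import numpy as np, cv2
from scipy.spatial.transform import Rotation as Ro
def cam(n):
    c=calibration(n); return c["camera_matrix"],np.array(c["eye"]),Ro.from_euler('xyz',c["orientation"]).as_matrix()
def pix2w(n,u,v,z):
    K,e,R=cam(n); d=R@np.array([(u-K[0,2])/K[0,0],-(v-K[1,2])/K[1,1],-1]); return e+d*(z-e[2])/d[2]
def w2pix(n,p):
    K,e,R=cam(n); q=R.T@(np.array(p)-e); return np.array([K[0,2]-K[0,0]*q[0]/q[2],K[1,2]+K[1,1]*q[1]/q[2]])
E
python3 - <<'E'
from h import *
im=cv2.imread("pics/top0.png")
a=cv2.resize(im[235:335,180:260],None,fx=5,fy=5,interpolation=cv2.INTER_CUBIC)  #400x500
b=cv2.resize(im[230:330,425:480],None,fx=5,fy=5,interpolation=cv2.INTER_CUBIC)  #275x500
cv2.imwrite("pics/c1.png",np.hstack([a,b]))
c=cv2.resize(im[220:340,290:375],None,fx=5,fy=5,interpolation=cv2.INTER_CUBIC)
cv2.imwrite("pics/c2.png",c)
for p in [(0,0,0),(.5,0,0),(.5,.3,0)]: print(w2pix("top",p))
E
```

```text
[337.47694322 478.71813405]
[338.11653341 293.00695714]
[232.24430714 291.84523194]
```

View pics/c1.png

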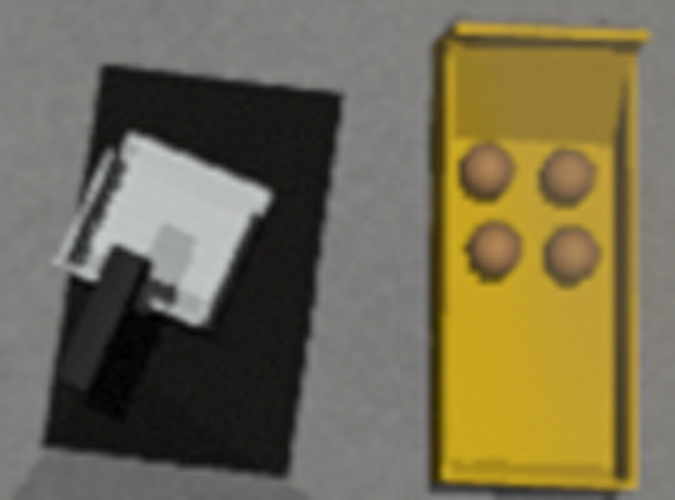

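View pics/c2.png

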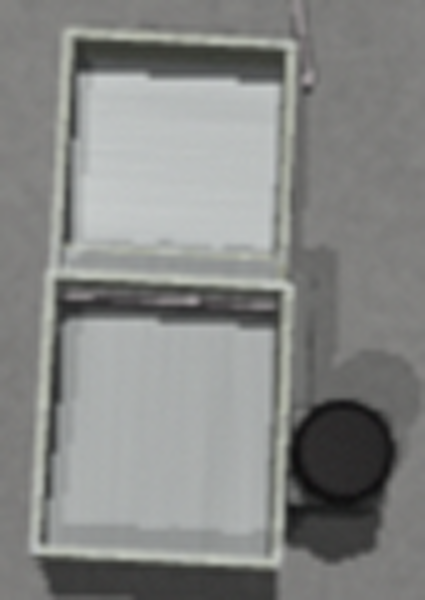

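```bash
cat > fit.py <<'E'
from h import *
from scipy.optimize import least_squares
def crop(x,y,x0,y0,ox=0): return ((x-ox+.5)/5-.5+x0,(y+.5)/5-.5+y0)
def fit(model,pix,g):
    def f(q):
        c,s=np.cos(q[2]),np.sin(q[2])
        return np.ravel([w2pix("top",(q[0]+(c*a-s*b)/1e3,q[1]+(s*a+c*b)/1e3,z/1e3))-p for (a,b,z),p in zip(model,pix)])
    r=least_squares(f,g); print(r.x.round(4),np.degrees(r.x[2]).round(2),"res px",r.fun.round(1)); return r.x
S=lambda x,y:crop(x,y,180,235); T=lambda x,y:crop(x,y,425,230,400); F=lambda x,y:crop(x,y,290,220)
if __name__=="__main__":
    print("mat");fit([(110,70,4),(110,-70,4),(-110,-70,4),(-110,70,4)],[S(103,66),S(342,96),S(287,476),S(45,446)],[.5,.35,0])
    print("scoop");fit([(42.5,44,5),(42.5,-44,5),(-20,11,86),(-20,-11,86),(-100,11,86),(-100,-11,86)],[S(128,132),S(272,190),S(118,247),S(150,257),S(62,380),S(84,391)],[.5,.35,-.3])
    print("tray");fit([(125,53,70),(125,-53,70),(-125,-53,45),(-125,53,45)],[T(455,24),T(650,34),T(638,486),T(432,488)],[.5,-.3,0])
    for p in [(488,172),(567,178),(494,250),(571,255)]: print("ball",pix2w("top",*T(*p),.023).round(4))
    print("feeder");fit([(72,64,145),(72,-64,145),(-69,-64,145),(-69,64,145),(-10,-92,176)],[F(48,274),F(294,286),F(281,566),F(32,554),F(344,451)],[.5,.05,0])
E
python3 fit.py
```

```text
mat
[ 0.5091  0.3387 -0.1112] -6.37 res px [-0.2 -0.5  0.4 -0.6  0.4  0.6 -0.6  0.4]
scoop
[ 0.5304  0.3523 -0.3685] -21.11 res px [ 0.4  0.3  0.1  0.  -0.8 -1.1  0.3 -0.1 -1.5  0.   1.6  0.9]
tray
[ 0.5316 -0.3137 -0.0387] -2.22 res px [ 0.   0.1 -0.5 -0.1 -0.9  1.2  1.4 -1.2]
ball [ 0.5829 -0.2918  0.023 ]
ball [ 0.58   -0.3362  0.023 ]
ball [ 0.5388 -0.294   0.023 ]
ball [ 0.5365 -0.3371  0.023 ]
feeder
[ 0.4583  0.0471 -0.0446] -2.56 res px [-0.   0.6 -0.1  1.  -0.  -0.3 -0.1 -0.7  0.2 -0.5]
```

```bash
cat >> h.py <<'E'
def Rs(h,th): return Ro.from_euler('ZY',[h,th])          # th>0: lip down
FL=Ro.from_euler('y',np.pi)
def tool(p,h,th): R=Rs(h,th); return np.array(p)+R.apply([-.060,0,.0512]),R*FL   # scoop origin pose -> TCP pose
def now():
    o=get_obs(); return np.array(o["tool_pos"]),Ro.from_euler('xyz',o["ee_rot"])
def scoop_now():
    p,R=now(); S=R*FL.inv(); return p-S.apply([-.060,0,.0512]),S.as_euler('ZYX')
def plan(cur,tgt,n):
    (p,R),(q,Q)=cur,tgt
    r=(R.inv()*Q).as_rotvec()/n; d=R.inv().apply(q-p); M=sum(Ro.from_rotvec(r*k).as_matrix() for k in range(n))
    s=np.linalg.solve(M,d)*100
    print(n,"x:"," ".join(f"{x:.2f}" for x in s)," ".join(f"{x:.4f}" for x in r)," dist cm",np.linalg.norm(q-p).round(3)*100)
    return tgt
E
python3 - <<'E'
from h import *
S=(.5304,.3523); h=-.3685
c=plan(now(),tool((*S,.104),h,0),10)
plan(c,tool((*S,.004),h,0),5)
E
```

```text
10 x: -2.60 -0.15 0.49 -0.0002 -0.0000 -0.0089  dist cm 26.5
5 x: 0.00 0.00 2.00 0.0000 0.0000 0.0000  dist cm 10.0
```

Emit:
{"api": "step_arm", "payload": {"increments": "-2.6 -0.15 0.49 0 0 -0.0089;-2.6 -0.15 0.49 0 0 -0.0089;-2.6 -0.15 0.49 0 0 -0.0089;-2.6 -0.15 0.49 0 0 -0.0089;-2.6 -0.15 0.49 0 0 -0.0089", "claw": -1}}

```text
time: 0.6
tool_pos: [0.3581, 0.4304, 0.1802]
ee_rot: [-3.141, -0.0, 2.729]
wrist_force: [0.6, -0.2, -0.1]
width: 0.0938
```

Emit:
{"api": "step_arm", "payload": {"increments": "-2.6 -0.15 0.49 0 0 -0.0089;-2.6 -0.15 0.49 0 0 -0.0089;-2.6 -0.15 0.49 0 0 -0.0089;-2.6 -0.15 0.49 0 0 -0.0089;-2.6 -0.15 0.49 0 0 -0.0089"}}

```text
time: 1.1
tool_pos: [0.4752, 0.3735, 0.1556]
ee_rot: [-3.141, -0.001, 2.773]
wrist_force: [-1.0, -0.2, 1.2]
width: 0.0942
```

Emit:
{"api": "step_arm", "payload": {"increments": "0 0 0 0 0 0;0 0 0 0 0 0"}}

```text
time: 1.3
tool_pos: [0.4742, 0.3739, 0.1556]
ee_rot: [-3.14, -0.002, 2.772]
wrist_force: [-0.3, -0.2, 0.2]
width: 0.0936
```

```bash
python3 - <<'E'
from h import *
print(get_obs())
cv2.imwrite("pics/w1.png",snapshot("wrist")[:,:,::-1])
S=(.5304,.3523); h=-.3685
plan(now(),tool((*S,.004),h,0),5)
E
```

```text
{'time': 1.3, 'joint_positions': array([ 5.73425905e-01,  2.22502766e-01,  1.31549912e+00,  6.95227875e-04,
        1.60553873e+00, -6.27495757e-01]), 'qvel': array([ 2.27101952e-02, -1.98145613e-02,  4.35341135e-04,  1.22682884e-03,
       -1.11122669e-06, -1.10996565e-03]), 'joint_torque': array([-8.10355917e-01, -3.88041651e+01, -2.98482907e+01, -3.48768441e-02,
        2.38724530e-02, -1.18774781e-02]), 'tool_pos': array([0.47422449, 0.37392733, 0.15563897]), 'ee_rot': array([-3.14042375e+00, -1.70616481e-03,  2.77174046e+00]), 'wrist_force': array([-0.25356803, -0.1576641 ,  0.20411797]), 'wrist_torque': array([0.03272795, 0.0197993 , 0.01530476]), 'width': 0.09356252705240384}
5 x: -0.02 -0.01 2.02 -0.0001 -0.0002 -0.0001  dist cm 10.100000000000001
```

View pics/w1.png

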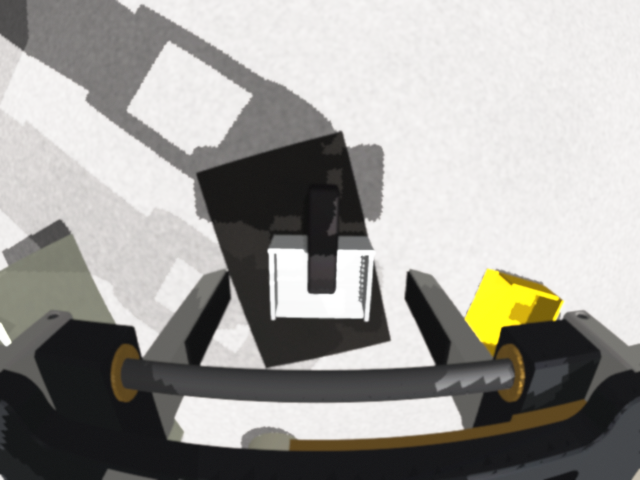

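Emit:
{"api": "step_arm", "payload": {"increments": "0 0 2 0 0 0;0 0 2 0 0 0;0 0 2 0 0 0;0 0 2 0 0 0;0 0 2.1 0 0 0"}}

```text
time: 1.85
tool_pos: [0.4735, 0.3754, 0.0555]
ee_rot: [3.14, 0.0, 2.775]
wrist_force: [0.5, 0.7, -0.2]
width: 0.0938
```

Emit:
{"api": "step_arm", "payload": {"increments": "0 0 0 0 0 0;0 0 0 0 0 0;0 0 0 0 0 0;0 0 0 0 0 0;0 0 0 0 0 0", "claw": 1}}

```text
time: 2.35
tool_pos: [0.4752, 0.3747, 0.0569]
ee_rot: [3.14, 0.001, 2.773]
wrist_force: [-0.1, 0.2, 0.5]
width: 0.0573
```

Emit:
{"api": "step_arm", "payload": {"increments": "0 0 0 0 0 0;0 0 0 0 0 0;0 0 0 0 0 0;0 0 0 0 0 0;0 0 0 0 0 0"}}

```text
time: 2.85
tool_pos: [0.4746, 0.3744, 0.0555]
ee_rot: [3.141, -0.0, 2.773]
wrist_force: [0.4, 1.0, 0.2]
width: 0.0214
```

```bash
python3 - <<'E'
from h import *
print(scoop_now()); T=np.array([.5316,-.3137]);h=-.0387
Rt=Ro.from_euler('z',h)
off=lambda x,z,th=0: (*(T+Rt.apply([x,0,0])[:2]),z)
c=plan(now(),tool((*scoop_now()[0][:2],.23),-.3685,0),5)
c=plan(c,tool(off(-65,0) if 0 else off(-.065,.23),h,0),20)
c=plan(c,tool(off(-.065,.06),h,0),6)
E
```

```text
(array([0.53053641, 0.35276649, 0.00427971]), array([-3.68790544e-01,  1.35650870e-04,  3.26605454e-04]))
5 x: 0.00 0.00 -4.51 0.0001 -0.0000 -0.0001  dist cm 22.6
20 x: -0.39 -3.43 0.00 -0.0000 0.0000 -0.0165  dist cm 68.7
6 x: 0.00 0.00 2.83 0.0000 0.0000 0.0000  dist cm 17.0
```

Emit:
{"api": "step_arm", "payload": {"increments": "0 0 0 0 0 0;0 0 -1 0 0 0;0 0 -4 0 0 0;0 0 -4.5 0 0 0;0 0 -4.5 0 0 0"}}

```text
time: 3.35
tool_pos: [0.474, 0.3738, 0.1968]
ee_rot: [-3.14, -0.001, 2.773]
wrist_force: [1.0, 0.3, -0.9]
width: 0.022
```

Emit:
{"api": "step_arm", "payload": {"increments": "0 0 -4.6 0 0 0;0 0 -4 0 0 0;-0.4 -3.4 0 0 0 -0.0165;-0.4 -3.4 0 0 0 -0.0165;-0.4 -3.4 0 0 0 -0.0165"}}

```text
time: 3.85
tool_pos: [0.4502, 0.2733, 0.2822]
ee_rot: [3.141, 0.001, 2.824]
wrist_force: [0.4, -0.8, -2.6]
width: 0.022
```

Emit:
{"api": "step_arm", "payload": {"increments": "-0.4 -3.4 0 0 0 -0.0165;-0.4 -3.4 0 0 0 -0.0165;-0.4 -3.4 0 0 0 -0.0165;-0.4 -3.4 0 0 0 -0.0165;-0.4 -3.4 0 0 0 -0.0165"}}

```text
time: 4.35
tool_pos: [0.421, 0.1043, 0.2819]
ee_rot: [-3.141, 0.0, 2.906]
wrist_force: [0.6, 0.6, -1.9]
width: 0.0217
```

Emit:
{"api": "step_arm", "payload": {"increments": "-0.4 -3.4 0 0 0 -0.0165;-0.4 -3.4 0 0 0 -0.0165;-0.4 -3.4 0 0 0 -0.0165;-0.4 -3.4 0 0 0 -0.0165;-0.4 -3.4 0 0 0 -0.0165"}}

```text
time: 4.85
tool_pos: [0.4062, -0.0661, 0.282]
ee_rot: [-3.141, 0.001, 2.988]
wrist_force: [0.6, 0.5, -2.2]
width: 0.022
```

Emit:
{"api": "step_arm", "payload": {"increments": "-0.4 -3.4 0 0 0 -0.0165;-0.4 -3.4 0 0 0 -0.0165;-0.4 -3.4 0 0 0 -0.0165;-0.4 -3.4 0 0 0 -0.0165;-0.4 -3.4 0 0 0 -0.0165"}}

```text
time: 5.35
tool_pos: [0.4057, -0.2373, 0.282]
ee_rot: [-3.141, 0.0, 3.07]
wrist_force: [1.0, -0.2, -0.7]
width: 0.0219
```

Emit:
{"api": "step_arm", "payload": {"increments": "-0.4 -3.4 0 0 0 -0.0165;-0.4 -3.4 0 0 0 -0.0165;0 0 0 0 0 0;0 0 0 0 0 0"}}

```text
time: 5.75
tool_pos: [0.4095, -0.3045, 0.2812]
ee_rot: [3.14, -0.001, 3.101]
wrist_force: [-1.8, 0.7, -2.1]
width: 0.0222
```

```bash
python3 - <<'E'
from h import *
print(scoop_now(),get_obs()["width"]); T=np.array([.5316,-.3137]);h=-.0387
Rt=Ro.from_euler('z',h)
off=lambda x,z,th=0: (*(T+Rt.apply([x,0,0])[:2]),z)
im=snapshot("wrist")[:,:,::-1]; cv2.imwrite("pics/w2.png",im)
c=plan(now(),tool(off(-.065,.23),h,0),1)
c=plan(c,tool(off(-.065,.05),h,0),6)
E
```

```text
(array([ 0.46941143, -0.30687711,  0.22995474]), array([-0.04037389,  0.0010024 ,  0.00132152])) 0.02218504741582212
1 x: 0.28 -0.51 0.04 0.0009 -0.0003 -0.0004  dist cm 0.6
6 x: 0.00 0.00 3.00 0.0000 0.0000 0.0000  dist cm 18.0
```

View pics/w2.png

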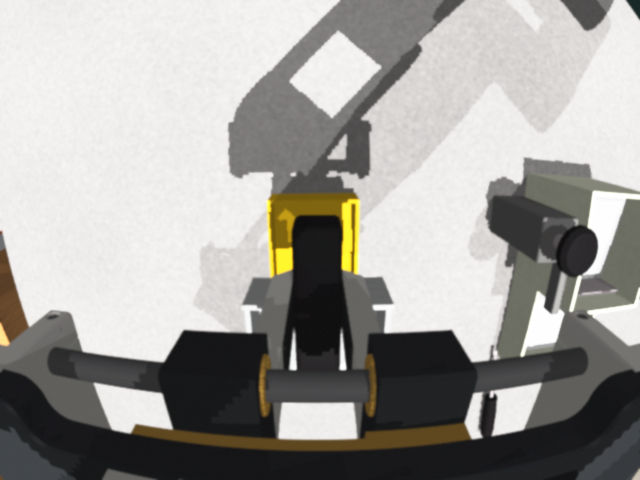

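```bash
cat >> h.py <<'E'
def wray(u,v,z,pose):
    c=calibration("wrist");K=c["camera_matrix"];T=c["tool_from_camera"];p,R=pose
    x,y=u-K[0,2],v-K[1,2];r=np.hypot(x,y);t=r/K[0,0]
    d=np.array([np.sin(t)*x/r,-np.sin(t)*y/r,-np.cos(t)])
    e=p+R.apply(T[:3,3]);d=R.apply(T[:3,:3]@d);return e+d*(z-e[2])/d[2]
E
python3 - <<'E'
from h import *
im=cv2.imread("pics/w2.png"); cv2.imwrite("pics/w2c.png",cv2.resize(im[180:320,230:400],None,fx=4.5,fy=4,interpolation=cv2.INTER_CUBIC))
P=now()
Rt=Ro.from_euler('z',-.0387)
for u,v in [(270,195),(358,195),(268,275),(359,275)]:
    w=wray(u,v,.045,P); print(w.round(4),(Rt.inv().apply(w-[.5316,-.3137,0])*1e3).round(1))
E
```

```text
[ 0.4024 -0.3562  0.045 ] [-127.4  -47.5   45. ]
[ 0.4065 -0.256   0.045 ] [-127.3   52.9   45. ]
[ 0.5004 -0.3661  0.045 ] [-29.1 -53.6  45. ]
[ 0.5047 -0.2556  0.045 ] [-29.1  57.1  45. ]
```

View pics/w2c.png

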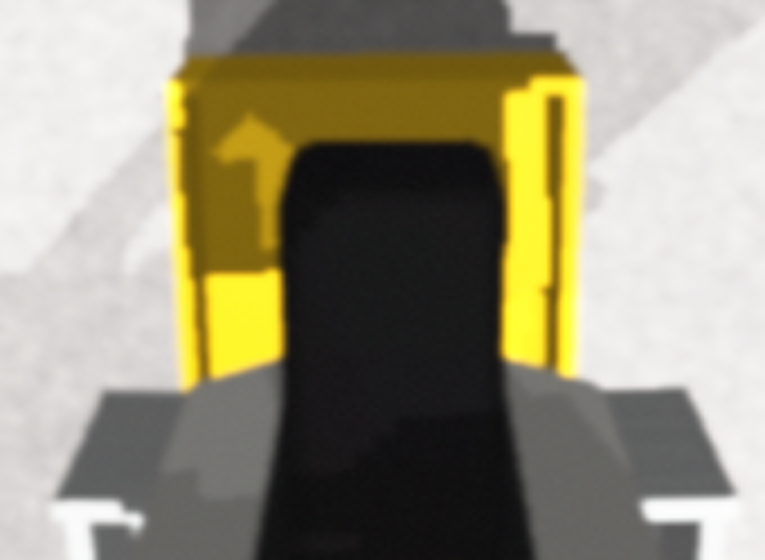

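```bash
python3 - <<'E'
from h import *
P=now()
Rt=Ro.from_euler('z',-.0387)
for x,y in [(166,80),(587,80),(182,385),(578,375)]:
    w=wray(x/4.5+229.6,y/4+179.6,.045,P); print(w.round(4),(Rt.inv().apply(w-[.5316,-.3137,0])*1e3).round(1))
E
```

```text
[ 0.4076 -0.3607  0.045 ] [-122.1  -51.7   45. ]
[ 0.4119 -0.2537  0.045 ] [-121.9   55.3   45. ]
[ 0.5016 -0.3637  0.045 ] [-28.  -51.1  45. ]
[ 0.5025 -0.2567  0.045 ] [-31.3  55.8  45. ]
```

```bash
cat >> h.py <<'E'
TT=np.array([.5316,-.3124]);TH=-.036
def tr(x,z,y=0): return (*(TT+Ro.from_euler('z',TH).apply([x,y,0])[:2]),z)
E
python3 - <<'E'
from h import *
c=plan(now(),tool(tr(-.066,.06),TH,0),6)
c=plan(c,tool(tr(-.066,.012),TH,0.0),5)
E
```

```text
6 x: 0.06 -0.07 2.84 0.0001 -0.0001 -0.0005  dist cm 17.0
5 x: 0.00 -0.00 0.96 0.0000 0.0000 0.0000  dist cm 4.8
```

Emit:
{"api": "step_arm", "payload": {"increments": "0.06 -0.07 2.8 0 0 -0.0005;0.06 -0.07 2.8 0 0 -0.0005;0.06 -0.07 2.8 0 0 -0.0005;0.06 -0.07 2.8 0 0 -0.0005;0.06 -0.07 2.8 0 0 -0.0005"}}

```text
time: 6.3
tool_pos: [0.407, -0.3063, 0.1412]
ee_rot: [-3.141, 0.001, 3.107]
wrist_force: [0.7, -0.2, -2.0]
width: 0.022
```

Emit:
{"api": "step_arm", "payload": {"increments": "0.06 -0.07 2.8 0 0 -0.0005;0 0 0 0 0 0;0 0 0 0 0 0;0 0 0 0 0 0"}}

```text
time: 6.7
tool_pos: [0.4074, -0.3088, 0.116]
ee_rot: [-3.139, 0.003, 3.107]
wrist_force: [0.5, 0.1, -0.7]
width: 0.0219
```

```bash
python3 - <<'E'
from h import *
print(scoop_now())
P=now(); im=snapshot("wrist")[:,:,::-1]; cv2.imwrite("pics/w3.png",cv2.resize(im[180:420,180:460],None,fx=2.5,fy=2.5,interpolation=cv2.INTER_CUBIC))
c=plan(P,tool(tr(-.066,.012),TH,0.0),5)
E
```

```text
(array([ 0.46750476, -0.31101612,  0.06494227]), array([-0.03496413, -0.00316894, -0.00259795]))
5 x: 0.04 0.02 1.05 -0.0005 0.0006 0.0002  dist cm 5.3
```

View pics/w3.png

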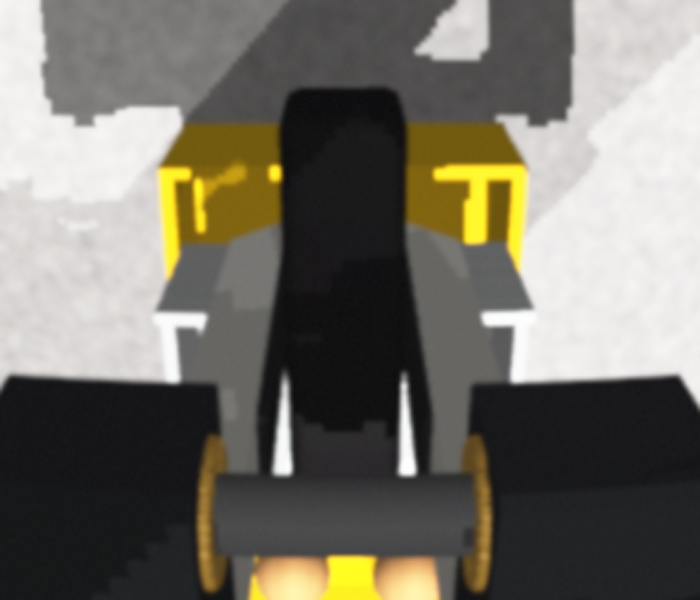

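Emit:
{"api": "step_arm", "payload": {"increments": "0.04 0.02 1.1 0 0 0;0.04 0.02 1.1 0 0 0;0.04 0.02 1.1 0 0 0;0.04 0.02 1.1 0 0 0;0 0 0.8 0 0 0"}}

```text
time: 7.25
tool_pos: [0.4039, -0.3069, 0.0596]
ee_rot: [3.14, -0.002, 3.106]
wrist_force: [-0.1, 0.5, 1.2]
width: 0.0216
```

Emit:
{"api": "step_arm", "payload": {"increments": "0 0 0 0 0 0;0 0 0 0 0 0;0 0 0 0 0 0"}}

```text
time: 7.55
tool_pos: [0.4048, -0.3077, 0.0616]
ee_rot: [-3.141, 0.0, 3.106]
wrist_force: [-0.3, -0.5, -1.1]
width: 0.0217
```

```bash
python3 - <<'E'
from h import *
o=get_obs();print(scoop_now(),o["wrist_force"],o["wrist_torque"])
E
```

```text
(array([ 0.46479825, -0.30981734,  0.01041019]), array([-0.03587564, -0.00042985, -0.00017103])) [-0.30545468 -0.45408309 -1.09178256] [ 0.03161371 -0.00218093 -0.00090445]
```

Emit:
{"api": "step_arm", "payload": {"increments": "0 0 0 0 0.015 0;0 0 0 0 0.015 0;0 0 0 0 0 0;0 0 0 0 0 0"}}

```text
time: 7.95
tool_pos: [0.4051, -0.3077, 0.0617]
ee_rot: [-3.141, -0.029, 3.106]
wrist_force: [0.6, 0.1, -1.4]
width: 0.0224
```

```bash
python3 - <<'E'
from h import *
o=get_obs();print(scoop_now(),o["wrist_force"],o["wrist_torque"])
P=now()
# to lip at tray x 68 => origin 25.5
c=plan(P,tool(tr(.026,.0095),TH,.03),14)
E
```

```text
(array([ 0.46352617, -0.30976453,  0.00875905]), array([-0.03553097,  0.02939881, -0.00036084])) [ 0.57068489  0.12533845 -1.44814587] [-0.00146357 -0.06853311 -0.06300415]
14 x: -0.67 -0.00 -0.03 -0.0000 0.0000 0.0000  dist cm 9.4
```

Emit:
{"api": "step_arm", "payload": {"increments": "0 0 0.1 0 0 0;0 0 0 0 0 0;0 0 0 0 0 0"}}

```text
time: 8.25
tool_pos: [0.4048, -0.3078, 0.0611]
ee_rot: [-3.141, -0.029, 3.106]
wrist_force: [-1.4, 0.7, 4.0]
width: 0.0218
```

Emit:
{"api": "step_arm", "payload": {"increments": "0 0 0.1 0 0 0;0 0 0 0 0 0;0 0 0 0 0 0"}}

```text
time: 8.55
tool_pos: [0.4041, -0.3078, 0.06]
ee_rot: [-3.141, -0.031, 3.106]
wrist_force: [-3.0, -0.5, 5.8]
width: 0.0221
```

Emit:
{"api": "step_arm", "payload": {"increments": "0 0 0 0 0 0;0 0 0 0 0 0"}}

```text
time: 8.75
tool_pos: [0.4041, -0.3078, 0.06]
ee_rot: [-3.141, -0.031, 3.106]
wrist_force: [-4.3, 0.1, 6.0]
width: 0.0219
```

Emit:
{"api": "step_arm", "payload": {"increments": "-0.7 0 -0.02 0 0 0;-0.7 0 -0.02 0 0 0;-0.7 0 -0.02 0 0 0;-0.7 0 -0.02 0 0 0;-0.7 0 -0.02 0 0 0"}}

```text
time: 9.25
tool_pos: [0.4398, -0.309, 0.0598]
ee_rot: [-3.141, -0.031, 3.106]
wrist_force: [-4.7, 0.1, 5.2]
width: 0.022
```

Emit:
{"api": "step_arm", "payload": {"increments": "-0.7 0 -0.02 0 0 0;-0.7 0 -0.02 0 0 0;-0.7 0 -0.02 0 0 0;-0.7 0 -0.02 0 0 0;-0.7 0 -0.02 0 0 0"}}

```text
time: 9.75
tool_pos: [0.4746, -0.3103, 0.0598]
ee_rot: [-3.141, -0.031, 3.106]
wrist_force: [-4.7, -0.1, 6.0]
width: 0.0213
```

Emit:
{"api": "step_arm", "payload": {"increments": "-0.7 0 -0.02 0 0 0;-0.7 0 -0.02 0 0 0;-0.4 0 -0.02 0 0 0;0 0 0 0 0 0;0 0 0 0 0 0"}}

```text
time: 10.25
tool_pos: [0.4931, -0.3109, 0.0597]
ee_rot: [-3.141, -0.029, 3.106]
wrist_force: [-3.4, -0.5, 4.6]
width: 0.0218
```

```bash
python3 - <<'E'
from h import *
o=get_obs();p,e=scoop_now();print(p,e,o["wrist_force"],Ro.from_euler('z',-TH).apply(p-[*TT,0]))
a=snapshot("top")[230:330,400:500,::-1]; b=snapshot("scene")[230:390,90:210,::-1]
cv2.imwrite("pics/s4.png",np.hstack([cv2.resize(a,(420,420),interpolation=cv2.INTER_CUBIC),cv2.resize(b,(315,420),interpolation=cv2.INTER_CUBIC)]))
E
```

```text
[ 0.55158994 -0.31297383  0.00673529] [-0.03565898  0.02920691 -0.00050348] [-3.3510389  -0.49672544  4.61322455] [0.01999764 0.00014603 0.00673529]
```

View pics/s4.png

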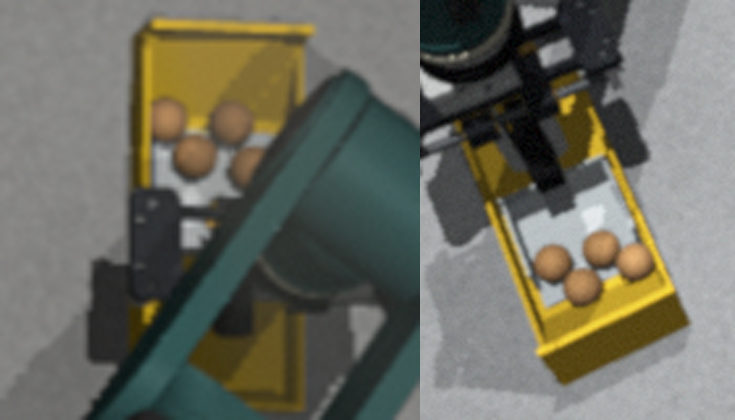

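```bash
cat >> h.py <<'E'
def lip(base_xy,h,x,y,z,th):  # lip point in tray/feeder frame -> tool pose
    w=np.array([*(np.array(base_xy)+Ro.from_euler('z',h).apply([x,y,0])[:2]),z]); return tool(w-Rs(h,th).apply([.0425,0,0]),h,th)
E
python3 - <<'E'
from h import *
P=now()
L=lambda x,z,th: lip(TT,TH,x,0,z,th)
z0=.0053 # reading of lip z at floor contact
c=plan(P,L(.068,z0,.03),2)
c=plan(c,L(.086,z0+.019,-.2),6)
c=plan(c,L(.080,.06,-.3),4)
c=plan(c,L(.05,.20,-.3),9)
FT=np.array([.4583,.0471]);FH=-.0446
c=plan(c,lip(FT,FH,-.02,0,.20,-.3),20)
E
```

```text
2 x: -0.28 -0.01 -0.01 -0.0003 0.0006 0.0001  dist cm 0.6
6 x: -0.13 -0.00 0.10 -0.0000 -0.0383 -0.0000  dist cm 1.0
4 x: 0.06 0.00 -0.65 0.0000 -0.0250 -0.0000  dist cm 2.6
9 x: -0.14 -0.00 -1.58 0.0000 0.0000 0.0000  dist cm 14.299999999999999
20 x: 0.75 1.79 -0.23 0.0001 0.0000 0.0004  dist cm 39.0
```

Emit:
{"api": "step_arm", "payload": {"increments": "-0.28 0 -0.01 0 0 0;-0.28 0 -0.01 0 0 0;0 0 0 0 0 0"}}

```text
time: 10.65
tool_pos: [0.4979, -0.3109, 0.0596]
ee_rot: [3.142, -0.031, 3.106]
wrist_force: [-4.5, 0.6, 4.7]
width: 0.0218
```

Emit:
{"api": "step_arm", "payload": {"increments": "-0.13 0 0.1 0 -0.038 0;-0.13 0 0.1 0 -0.038 0;-0.13 0 0.1 0 -0.038 0;-0.13 0 0.1 0 -0.038 0;-0.13 0 0.1 0 -0.038 0"}}

```text
time: 11.15
tool_pos: [0.5048, -0.3112, 0.0577]
ee_rot: [-3.141, 0.162, 3.106]
wrist_force: [-6.9, 3.0, 17.3]
width: 0.0222
```

Emit:
{"api": "step_arm", "payload": {"increments": "-0.13 0 0.1 0 -0.038 0;0 0 0 0 0 0;0 0 0 0 0 0;0 0 0 0 0 0"}}

```text
time: 11.55
tool_pos: [0.5069, -0.3112, 0.0575]
ee_rot: [-3.141, 0.2, 3.107]
wrist_force: [-7.7, 3.1, 17.8]
width: 0.0222
```

```bash
python3 - <<'E'
from h import *
o=get_obs();p,e=scoop_now();print(p,e,o["wrist_force"],Ro.from_euler('z',-TH).apply(p-[*TT,0]))
a=snapshot("top")[230:330,400:500,::-1]; b=snapshot("scene")[230:390,90:210,::-1]
cv2.imwrite("pics/s5.png",np.hstack([cv2.resize(a,(420,420),interpolation=cv2.INTER_CUBIC),cv2.resize(b,(315,420),interpolation=cv2.INTER_CUBIC)]))
E
```

```text
[ 0.57584393 -0.31368236  0.01924815] [-0.03505181 -0.20028354 -0.00092684] [-7.66358243  3.12562337 17.80377579] [0.04426141 0.00031091 0.01924815]
```

View pics/s5.png

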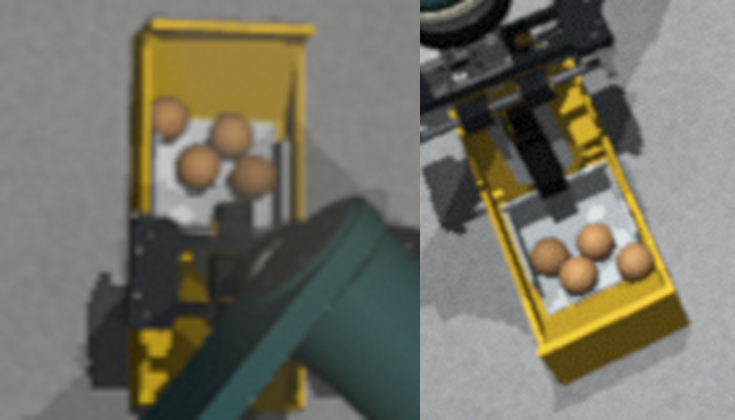

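```bash
python3 - <<'E'
from h import *
P=now()
L=lambda x,z,th: lip(TT,TH,x,0,z,th)
c=plan(P,L(.076,.045,-.3),6)
c=plan(c,L(.07,.22,-.3),10)
FT=np.array([.4583,.0471]);FH=-.0446
c=plan(c,lip(FT,FH,-.02,0,.22,-.3),25)
E
```

```text
6 x: 0.18 -0.00 -0.15 -0.0001 -0.0166 0.0002  dist cm 1.4000000000000001
10 x: -0.46 0.00 -1.69 0.0000 0.0000 0.0000  dist cm 17.5
25 x: 0.68 1.43 -0.21 0.0001 0.0000 0.0003  dist cm 39.900000000000006
```

Emit:
{"api": "step_arm", "payload": {"increments": "0.18 0 -0.15 0 -0.0166 0;0.18 0 -0.15 0 -0.0166 0;0.18 0 -0.15 0 -0.0166 0;0.18 0 -0.15 0 -0.0166 0;0.18 0 -0.15 0 -0.0166 0"}}

```text
time: 12.15
tool_pos: [0.4943, -0.3097, 0.0572]
ee_rot: [3.139, 0.278, 3.105]
wrist_force: [-0.4, 0.0, -1.6]
width: 0.0217
```

Emit:
{"api": "step_arm", "payload": {"increments": "0.18 0 -0.15 0 -0.0166 0;0 0 0 0 0 0;-0.2 0 -0.8 0 0 0;-0.4 0 -1.5 0 0 0;-0.46 0 -1.7 0 0 0"}}

```text
time: 12.65
tool_pos: [0.4919, -0.3103, 0.1018]
ee_rot: [3.141, 0.297, 3.106]
wrist_force: [0.9, 0.2, -1.7]
width: 0.0217
```

Emit:
{"api": "step_arm", "payload": {"increments": "-0.46 0 -1.7 0 0 0;-0.46 0 -1.7 0 0 0;-0.46 0 -1.7 0 0 0;-0.46 0 -1.7 0 0 0;-0.46 0 -1.7 0 0 0"}}

```text
time: 13.15
tool_pos: [0.4893, -0.3105, 0.191]
ee_rot: [-3.141, 0.298, 3.106]
wrist_force: [0.2, -0.1, -1.9]
width: 0.0219
```

Emit:
{"api": "step_arm", "payload": {"increments": "-0.46 0 -1.7 0 0 0;-0.46 0 -1.7 0 0 0;-0.3 0 -1 0 0 0;0 0 0 0 0 0;0 0 0 0 0 0"}}

```text
time: 13.65
tool_pos: [0.4878, -0.3104, 0.2348]
ee_rot: [3.141, 0.297, 3.106]
wrist_force: [0.9, -0.3, -2.0]
width: 0.0214
```

```bash
python3 - <<'E'
from h import *
o=get_obs();p,e=scoop_now();print(p,e,o["wrist_force"],o["wrist_torque"],o["time"])
t=snapshot("top")[:,:,::-1];s=snapshot("scene")[:,:,::-1]
a=t[200:360,380:500]; b=s[200:400,60:240]
cv2.imwrite("pics/s6.png",np.hstack([cv2.resize(a,(360,480),interpolation=cv2.INTER_CUBIC),cv2.resize(b,(432,480),interpolation=cv2.INTER_CUBIC)]))
P=now();FT=np.array([.4583,.0471]);FH=-.0446
c=plan(P,lip(FT,FH,-.02,0,.22,-.3),25)
E
```

```text
[ 0.56013197 -0.31293333  0.20336891] [-0.03577763 -0.29707003  0.00035979] [ 0.89036095 -0.28860818 -2.03625321] [ 0.05446385  0.34943114 -0.04023855] 13.65
25 x: 0.67 1.43 -0.22 0.0002 -0.0002 0.0003  dist cm 39.800000000000004
```

View pics/s6.png

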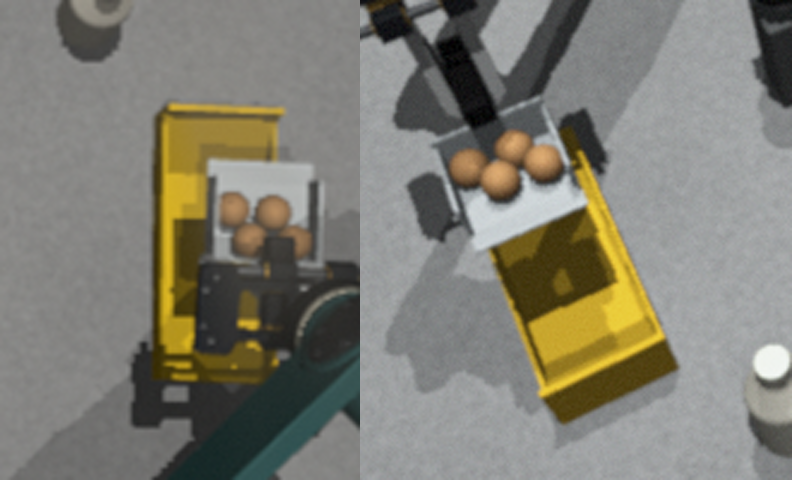

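Emit:
{"api": "step_arm", "payload": {"increments": "0.3 0.7 -0.25 0 0 0;0.67 1.4 -0.25 0 0 0;0.67 1.43 -0.25 0 0 0;0.67 1.43 -0.25 0 0 0;0.67 1.43 -0.25 0 0 0"}}

```text
time: 14.25
tool_pos: [0.4573, -0.2442, 0.2376]
ee_rot: [3.14, 0.297, 3.105]
wrist_force: [-0.1, 0.3, -1.5]
width: 0.0218
```

Emit:
{"api": "step_arm", "payload": {"increments": "0.67 1.43 -0.25 0 0 0;0.67 1.43 -0.25 0 0 0;0.67 1.43 -0.25 0 0 0;0.67 1.43 -0.25 0 0 0;0.67 1.43 -0.25 0 0 0"}}

```text
time: 14.75
tool_pos: [0.4241, -0.1715, 0.2398]
ee_rot: [3.141, 0.297, 3.106]
wrist_force: [0.2, -0.6, -2.1]
width: 0.0216
```

Emit:
{"api": "step_arm", "payload": {"increments": "0.67 1.43 -0.25 0 0 0;0.67 1.43 -0.25 0 0 0;0.67 1.43 -0.25 0 0 0;0.67 1.43 -0.25 0 0 0;0.67 1.43 -0.25 0 0 0"}}

```text
time: 15.25
tool_pos: [0.3913, -0.0988, 0.2427]
ee_rot: [3.141, 0.298, 3.106]
wrist_force: [0.5, 0.2, -2.9]
width: 0.0219
```

Emit:
{"api": "step_arm", "payload": {"increments": "0.67 1.43 -0.25 0 0 0;0.67 1.43 -0.25 0 0 0;0.67 1.43 -0.25 0 0 0;0.67 1.43 -0.25 0 0 0;0.67 1.43 -0.25 0 0 0"}}

```text
time: 15.75
tool_pos: [0.358, -0.0261, 0.2449]
ee_rot: [3.141, 0.298, 3.106]
wrist_force: [0.4, -0.5, -1.7]
width: 0.0219
```

Emit:
{"api": "step_arm", "payload": {"increments": "0.67 1.43 -0.25 0 0 0;0.67 1.43 -0.25 0 0 0;0.67 1.43 -0.25 0 0 0;0.5 1 -0.2 0 0 0;0.3 0.7 -0.1 0 0 0"}}

```text
time: 16.25
tool_pos: [0.3302, 0.0349, 0.2468]
ee_rot: [3.141, 0.299, 3.107]
wrist_force: [0.6, -0.7, -2.7]
width: 0.0219
```

```bash
python3 - <<'E'
from h import *
o=get_obs();p,e=scoop_now();print(p,e,o["wrist_force"],o["time"],o["joint_positions"])
P=now();FT=np.array([.4583,.0471]);FH=-.0446
F=lambda x,z,th: lip(FT,FH,x,0,z,th)
c=plan(P,F(-.02,.185,-.25),4)
c=plan(c,F(-.02,.14,.1),5)
c=plan(c,F(-.02,.13,.35),5)
c=plan(c,F(-.015,.125,.8),8)
E
```

```text
[0.40252155 0.03246309 0.21552526] [-0.0346103  -0.29856899  0.00071981] [ 0.59367026 -0.66960167 -2.69695134] 16.25 [-0.08146724 -0.67483369  1.89173304  0.01452007  1.62645929 -1.61477566]
4 x: 0.37 0.45 0.87 0.0009 0.0121 0.0024  dist cm 4.2
5 x: -0.28 -0.00 0.19 -0.0000 0.0700 0.0000  dist cm 1.7000000000000002
5 x: -0.31 -0.00 -0.31 0.0000 0.0500 0.0000  dist cm 2.1999999999999997
8 x: -0.39 0.00 -0.55 0.0000 0.0563 0.0000  dist cm 5.3
```

```bash
python3 - <<'E'
from h import *
P=now();FT=np.array([.4583,.0471]);FH=-.0446
F=lambda x,z,th: lip(FT,FH,x,0,z,th)
c=plan(P,F(-.0,.185,-.25),5)
c=plan(c,F(-.0,.14,.05),6)
c=plan(c,F(-.0,.13,.35),6)
c=plan(c,F(0,.125,.8),8)
E
```

```text
5 x: -0.09 0.36 0.81 0.0007 0.0097 0.0019  dist cm 4.3999999999999995
6 x: -0.17 -0.00 0.24 -0.0000 0.0500 -0.0000  dist cm 1.7999999999999998
6 x: -0.30 0.00 -0.34 -0.0000 0.0500 0.0000  dist cm 2.7
8 x: -0.34 0.00 -0.51 0.0000 0.0563 0.0000  dist cm 4.9
```

Emit:
{"api": "step_arm", "payload": {"increments": "-0.09 0.36 0.81 0.0007 0.0097 0.002;-0.09 0.36 0.81 0.0007 0.0097 0.002;-0.09 0.36 0.81 0.0007 0.0097 0.002;-0.09 0.36 0.81 0.0007 0.0097 0.002;-0.09 0.36 0.81 0.0007 0.0097 0.002"}}

```text
time: 16.75
tool_pos: [0.3474, 0.0512, 0.2077]
ee_rot: [-3.141, 0.247, 3.095]
wrist_force: [-0.6, -0.7, -2.2]
width: 0.0218
```

Emit:
{"api": "step_arm", "payload": {"increments": "0 0 0 0 0 0;0 0 0 0 0 0"}}

```text
time: 16.95
tool_pos: [0.3472, 0.051, 0.2085]
ee_rot: [-3.141, 0.248, 3.095]
wrist_force: [0.3, 0.9, -2.3]
width: 0.022
```

```bash
python3 - <<'E'
from h import *
o=get_obs();p,e=scoop_now();print(p,e,o["wrist_force"],o["time"],o["joint_positions"])
P=now();FT=np.array([.4583,.0471]);FH=-.0446
F=lambda x,z,th: lip(FT,FH,x,0,z,th)
c=plan(P,F(-.0,.165,.05),6)
c=plan(c,F(-.0,.135,.35),6)
c=plan(c,F(0,.125,.8),8)
E
```

```text
[0.41780952 0.04768449 0.1735612 ] [-0.04612506 -0.24801149 -0.00079139] [ 0.27852851  0.8695995  -2.33893621] 16.95 [-0.00523963 -0.58646248  1.91567153 -0.01082478  1.56460271 -1.53109318]
6 x: -0.22 0.02 -0.19 -0.0002 0.0497 -0.0003  dist cm 1.7000000000000002
6 x: -0.36 0.00 -0.01 -0.0000 0.0500 0.0000  dist cm 2.1
8 x: -0.37 0.00 -0.46 0.0000 0.0563 0.0000  dist cm 4.7
```

Emit:
{"api": "step_arm", "payload": {"increments": "-0.22 0.02 -0.19 0 0.05 0;-0.22 0.02 -0.19 0 0.05 0;-0.22 0.02 -0.19 0 0.05 0;-0.22 0.02 -0.19 0 0.05 0;-0.22 0.02 -0.19 0 0.05 0"}}

```text
time: 17.45
tool_pos: [0.3573, 0.0513, 0.2208]
ee_rot: [-3.141, -0.001, 3.095]
wrist_force: [0.7, 0.6, -2.3]
width: 0.0219
```

Emit:
{"api": "step_arm", "payload": {"increments": "-0.22 0.02 -0.19 0 0.05 0;-0.36 0 -0.01 0 0.05 0;-0.36 0 -0.01 0 0.05 0;-0.36 0 -0.01 0 0.05 0;-0.36 0 -0.01 0 0.05 0"}}

```text
time: 17.95
tool_pos: [0.3743, 0.0507, 0.2212]
ee_rot: [-3.141, -0.249, 3.094]
wrist_force: [-0.9, 0.3, -1.9]
width: 0.0217
```

Emit:
{"api": "step_arm", "payload": {"increments": "-0.36 0 -0.01 0 0.05 0;-0.36 0 -0.01 0 0.05 0;0 0 0 0 0 0;0 0 0 0 0 0"}}

```text
time: 18.35
tool_pos: [0.3807, 0.0505, 0.2188]
ee_rot: [-3.141, -0.349, 3.095]
wrist_force: [-0.1, -0.1, -1.6]
width: 0.0214
```

Emit:
{"api": "step_arm", "payload": {"increments": "-0.37 0 -0.46 0 0.056 0;-0.37 0 -0.46 0 0.056 0;-0.37 0 -0.46 0 0.056 0;-0.37 0 -0.46 0 0.056 0;-0.37 0 -0.46 0 0.056 0"}}

```text
time: 18.85
tool_pos: [0.4072, 0.0494, 0.232]
ee_rot: [-3.141, -0.629, 3.095]
wrist_force: [0.6, 0.1, -1.5]
width: 0.0216
```

Emit:
{"api": "step_arm", "payload": {"increments": "-0.37 0 -0.46 0 0.056 0;-0.37 0 -0.46 0 0.056 0;-0.37 0 -0.46 0 0.056 0;0 0 0 0 0 0;0 0 0 0 0 0"}}

```text
time: 19.35
tool_pos: [0.4241, 0.0487, 0.2347]
ee_rot: [-3.141, -0.797, 3.095]
wrist_force: [-0.8, -0.3, -1.2]
width: 0.0221
```

```bash
python3 - <<'E'
from h import *
o=get_obs();p,e=scoop_now();print(p,e,o["wrist_force"],o["time"],o["joint_positions"])
for n in ("top","scene"):
    im=snapshot(n)[:,:,::-1]; cv2.imwrite(f"pics/{n}7.png",im)
    hsv=cv2.cvtColor(np.ascontiguousarray(im),cv2.COLOR_BGR2HSV); m=cv2.inRange(hsv,(5,70,60),(18,190,255))
    k,_,st,ce=cv2.connectedComponentsWithStats(m); print(n,[(ce[i].round(0).tolist(),int(st[i,4])) for i in range(1,k) if 20<st[i,4]<900])
E
```

```text
[0.42944186 0.04836502 0.15601787] [-0.04694239  0.79657294 -0.00083377] [-0.82603219 -0.25760364 -1.19575014] 19.35 [-0.02880711  0.39065512  1.15461235  0.01782092  2.3927473  -1.54506225]
top [([624.0, 127.0], 180)]
scene [([299.0, 200.0], 88)]
```

```bash
python3 - <<'E'
from h import *
P=now()
c=plan(P,(P[0]+[0,0,.09],P[1]),4)
q,R=tool((.5304,.3523,.18),-.3685,0)
c=plan(c,tool((.47,.16,.23),-.15,.2),8)
c=plan(c,tool((.5304,.3523,.16),-.3685,0),8)
E
```

```text
4 x: 1.61 -0.00 -1.57 0.0000 0.0000 0.0000  dist cm 9.0
8 x: -0.07 1.48 0.44 -0.0063 -0.0744 0.0115  dist cm 12.3
8 x: -0.12 2.68 1.00 -0.0027 -0.0249 0.0272  dist cm 22.8
```

Emit:
{"api": "step_arm", "payload": {"increments": "1.6 0 -1.6 0 0 0;1.6 0 -1.6 0 0 0;1.6 0 -1.6 0 0 0;1.6 0 -1.6 0 0 0"}}

```text
time: 19.85
tool_pos: [0.4246, 0.0487, 0.327]
ee_rot: [-3.141, -0.796, 3.095]
wrist_force: [-0.5, 0.5, -2.6]
width: 0.0219
```

Emit:
{"api": "step_arm", "payload": {"increments": "-0.07 1.5 0.44 -0.0063 -0.0744 0.0115;-0.07 1.5 0.44 -0.0063 -0.0744 0.0115;-0.07 1.5 0.44 -0.0063 -0.0744 0.0115;-0.07 1.5 0.44 -0.0063 -0.0744 0.0115;-0.07 1.5 0.44 -0.0063 -0.0744 0.0115"}}

```text
time: 20.35
tool_pos: [0.4195, 0.1246, 0.3064]
ee_rot: [-3.134, -0.42, 3.027]
wrist_force: [-0.3, -0.5, -2.2]
width: 0.0216
```

Emit:
{"api": "step_arm", "payload": {"increments": "-0.07 1.5 0.44 -0.0063 -0.0744 0.0115;-0.07 1.5 0.44 -0.0063 -0.0744 0.0115;-0.07 1.5 0.44 -0.0063 -0.0744 0.0115"}}

```text
time: 20.65
tool_pos: [0.4224, 0.1693, 0.2931]
ee_rot: [3.141, -0.197, 2.991]
wrist_force: [0.2, 1.2, -1.4]
width: 0.0218
```

Emit:
{"api": "step_arm", "payload": {"increments": "-0.12 2.7 1 -0.0027 -0.025 0.0272;-0.12 2.7 1 -0.0027 -0.025 0.0272;-0.12 2.7 1 -0.0027 -0.025 0.0272;-0.12 2.7 1 -0.0027 -0.025 0.0272;-0.12 2.7 1 -0.0027 -0.025 0.0272"}}

```text
time: 21.15
tool_pos: [0.448, 0.3018, 0.242]
ee_rot: [-3.137, -0.075, 2.854]
wrist_force: [0.2, -0.4, -1.7]
width: 0.0222
```

Emit:
{"api": "step_arm", "payload": {"increments": "-0.12 2.7 1 -0.0027 -0.025 0.0272;-0.12 2.7 1 -0.0027 -0.025 0.0272;-0.12 2.7 1 -0.0027 -0.025 0.0272;0 0 0 0 0 0;0 0 0 0 0 0"}}

```text
time: 21.65
tool_pos: [0.4747, 0.377, 0.2108]
ee_rot: [-3.139, -0.002, 2.775]
wrist_force: [-0.4, -0.6, -1.6]
width: 0.0217
```

```bash
python3 - <<'E'
from h import *
o=get_obs();p,e=scoop_now();print(p,e,o["wrist_force"],o["time"])
P=now()
for n in ("top","scene","wrist"):
    im=snapshot(n)[:,:,::-1]; cv2.imwrite(f"pics/{n}8.png",im)
    hsv=cv2.cvtColor(np.ascontiguousarray(im),cv2.COLOR_BGR2HSV); m=cv2.inRange(hsv,(5,70,60),(18,190,255))
    k,_,st,ce=cv2.connectedComponentsWithStats(m); print(n,[(ce[i].round(0).tolist(),int(st[i,4])) for i in range(1,k) if 20<st[i,4]<900])
c=plan(P,tool((.5304,.3523,.02),-.3685,0),6)
FT=[.4583,.0471]
for x in (.4583,.5): print(w2pix("top",(x,.047,.09)),w2pix("scene",(x,.047,.09)))
E
```

```text
[0.5305706  0.35545839 0.15941462] [-0.36666176  0.00226405 -0.00223084] [-0.40814604 -0.61316576 -1.5844215 ] 21.65
top [([624.0, 127.0], 180), ([309.0, 290.0], 186), ([333.0, 287.0], 183)]
scene [([300.0, 200.0], 85)]
wrist [([265.0, 379.0], 21)]
6 x: -0.02 -0.05 2.33 -0.0004 -0.0004 0.0003  dist cm 14.000000000000002
[321.9424981  305.51426692] [276.1261359  200.29741617]
[322.06673531 289.9280303 ] [284.89279239 213.2815073 ]
```

Emit:
{"api": "step_arm", "payload": {"increments": "-0.02 -0.05 2.4 0 0 0;-0.02 -0.05 2.4 0 0 0;-0.02 -0.05 2.4 0 0 0;-0.02 -0.05 2.4 0 0 0;-0.02 -0.05 2.4 0 0 0"}}

```text
time: 22.3
tool_pos: [0.476, 0.3737, 0.0906]
ee_rot: [-3.142, -0.001, 2.772]
wrist_force: [-0.4, -0.1, -1.3]
width: 0.0218
```

Emit:
{"api": "step_arm", "payload": {"increments": "0 0 2 0 0 0;0 0 0.5 0 0 0;0 0 0 0 0 0;0 0 0 0 0 0"}}

```text
time: 22.7
tool_pos: [0.4764, 0.3743, 0.0667]
ee_rot: [3.141, -0.0, 2.773]
wrist_force: [-0.2, -0.6, -1.7]
width: 0.0216
```

```bash
python3 - <<'E'
from h import *
o=get_obs();p,e=scoop_now();print(p,e,o["wrist_force"],o["wrist_torque"],o["time"])
E
```

```text
[0.53234403 0.35268286 0.0154676 ] [-3.68724306e-01  2.58689300e-04  2.19892527e-04] [-0.17950728 -0.6255285  -1.69188296] [ 0.02990651  0.02824034 -0.0545595 ] 22.7
```

Emit:
{"api": "step_arm", "payload": {"increments": "0 0 0.4 0 0 0;0 0 0.3 0 0 0;0 0 0 0 0 0;0 0 0 0 0 0"}}

```text
time: 23.1
tool_pos: [0.4753, 0.3758, 0.0606]
ee_rot: [3.14, -0.002, 2.774]
wrist_force: [-4.3, 1.5, 5.2]
width: 0.0217
```

Emit:
{"api": "step_arm", "payload": {"increments": "0 0 0.2 0 0 0;0 0 0 0 0 0;0 0 0 0 0 0"}}

```text
time: 23.4
tool_pos: [0.4754, 0.376, 0.0589]
ee_rot: [3.139, -0.002, 2.774]
wrist_force: [-3.8, 1.4, 6.3]
width: 0.0218
```

Emit:
{"api": "step_arm", "payload": {"increments": "0 0 0.2 0 0 0;0 0 0 0 0 0;0 0 0 0 0 0"}}

```text
time: 23.7
tool_pos: [0.4756, 0.3762, 0.0569]
ee_rot: [3.139, -0.002, 2.774]
wrist_force: [-4.2, 1.5, 5.4]
width: 0.0218
```

Emit:
{"api": "step_arm", "payload": {"increments": "0 0 0.15 0 0 0;0 0 0 0 0 0;0 0 0 0 0 0"}}

```text
time: 24.0
tool_pos: [0.4757, 0.3762, 0.0554]
ee_rot: [3.139, -0.001, 2.774]
wrist_force: [-4.1, 2.3, 5.7]
width: 0.0216
```

Emit:
{"api": "step_arm", "payload": {"increments": "0 0 0 0 0 0;0 0 0 0 0 0;0 0 0 0 0 0;0 0 0 0 0 0;0 0 0 0 0 0", "claw": -1}}

```text
time: 24.5
tool_pos: [0.4755, 0.3743, 0.0525]
ee_rot: [-3.14, -0.002, 2.773]
wrist_force: [-0.2, 0.5, -0.2]
width: 0.0582
```

Emit:
{"api": "step_arm", "payload": {"increments": "0 0 0 0 0 0;0 0 0 0 0 0;0 0 0 0 0 0;0 0 0 0 0 0;0 0 0 0 0 0"}}

```text
time: 25.0
tool_pos: [0.4755, 0.3746, 0.0528]
ee_rot: [-3.14, -0.002, 2.774]
wrist_force: [0.4, 0.0, -0.4]
width: 0.0935
```

Emit:
{"api": "step_arm", "payload": {"increments": "0 0 -1.5 0 0 0;0 0 -3 0 0 0;0 0 -4.5 0 0 0;0 0 -4.5 0 0 0;0 0 -4.5 0 0 0"}}

```text
time: 25.5
tool_pos: [0.4757, 0.3745, 0.236]
ee_rot: [-3.141, -0.001, 2.774]
wrist_force: [1.2, 0.2, -0.2]
width: 0.094
```

```bash
python3 - <<'E'
from h import *
P=now(); print(P[0],get_obs()["time"],get_obs()["width"])
im=snapshot("wrist")[:,:,::-1]; cv2.imwrite("pics/w9.png",im)
# wrist plunger estimate earlier (w2 head centre ~ (577,251)) is coarse; use top fit
FT=np.array([.4583,.0471]);FH=-.0446
pl=FT+Ro.from_euler('z',FH).apply([-.010,-.092,0])[:2]; print("plunger",pl)
tgt=(np.array([*pl,.23]),Ro.from_euler('xyz',[np.pi,0,np.pi+FH]))
c=plan(P,tgt,14)
plan(c,(np.array([*pl,.18]),tgt[1]),4)
E
```

```text
[0.47567638 0.37454933 0.23600702] 25.5 0.09399649861889547
plunger [ 0.4442081  -0.04436266]
14 x: -0.43 -2.98 0.04 0.0000 -0.0001 -0.0231  dist cm 42.0
4 x: -0.00 -0.00 1.25 0.0000 0.0000 0.0000  dist cm 5.0
```

Emit:
{"api": "step_arm", "payload": {"increments": "-0.43 -3 0 0 0 -0.0231;-0.43 -3 0 0 0 -0.0231;-0.43 -3 0 0 0 -0.0231;-0.43 -3 0 0 0 -0.0231;-0.43 -3 0 0 0 -0.0231", "claw": 1}}

```text
time: 26.05
tool_pos: [0.4485, 0.2246, 0.2342]
ee_rot: [-3.141, -0.001, 2.89]
wrist_force: [-0.5, 0.2, 0.8]
width: 0.0574
```

Emit:
{"api": "step_arm", "payload": {"increments": "-0.43 -3 0 0 0 -0.0231;-0.43 -3 0 0 0 -0.0231;-0.43 -3 0 0 0 -0.0231;-0.43 -3 0 0 0 -0.0231;-0.43 -3 0 0 0 -0.0231"}}

```text
time: 26.55
tool_pos: [0.4389, 0.0734, 0.2343]
ee_rot: [-3.141, -0.0, 3.006]
wrist_force: [0.3, -0.4, 0.1]
width: 0.0172
```

Emit:
{"api": "step_arm", "payload": {"increments": "-0.43 -3 0 0 0 -0.0231;-0.43 -3 0 0 0 -0.0231;-0.43 -3 0 0 0 -0.0231;-0.43 -2.9 0 0 0 -0.0231;0 0 0 0 0 0"}}

```text
time: 27.05
tool_pos: [0.4441, -0.0483, 0.234]
ee_rot: [-3.14, -0.001, 3.093]
wrist_force: [0.1, -0.8, 0.1]
width: 0.0
```

Emit:
{"api": "step_arm", "payload": {"increments": "0 0 0 0 0 0;0 0 0 0 0 0;0 0 0 0 0 0;0 0 0 0 0 0"}}

```text
time: 27.45
tool_pos: [0.444, -0.0447, 0.2332]
ee_rot: [-3.141, -0.002, 3.099]
wrist_force: [-0.2, -0.0, -0.4]
width: 0.0003
```

```bash
python3 - <<'E'
from h import *
P=now(); o=get_obs();print(P[0],o["time"],o["width"],o["wrist_force"])
im=snapshot("wrist")[:,:,::-1].copy(); cv2.imwrite("pics/w10.png",im)
t=snapshot("top")[:,:,::-1].copy(); cv2.imwrite("pics/top10.png",t)
q,R=np.array([.4442,-.0444,.18]),Ro.from_euler('xyz',[np.pi,0,np.pi-.0446])
c=plan(P,(q,R),4)
# composite: wrist (crop) + top mat crop for the scoop + ball blobs
a=cv2.resize(im[200:440,180:460],(420,360)); b=cv2.resize(t[235:335,180:260],(288,360),interpolation=cv2.INTER_CUBIC)
cv2.imwrite("pics/comp.png",np.hstack([a,b]))
E
```

```text
[ 0.44404537 -0.04471449  0.23322618] 27.45 0.0003120868368621263 [-0.1737714  -0.03983901 -0.39600793]
4 x: -0.01 0.01 1.33 -0.0001 -0.0005 0.0004  dist cm 5.3
```

Emit:
{"api": "step_arm", "payload": {"increments": "0 0 1.5 0 0 0;0 0 1.5 0 0 0;0 0 1.5 0 0 0;0 0 1 0 0 0;0 0 0 0 0 0"}}

```text
time: 28.05
tool_pos: [0.4429, -0.0454, 0.1761]
ee_rot: [3.141, -0.006, 3.097]
wrist_force: [-2.4, -0.2, 2.6]
width: 0.0006
```

Emit:
{"api": "step_arm", "payload": {"increments": "0 0 0.5 0 0 0;0 0 0.5 0 0 0;0 0 0.5 0 0 0;0 0 0.5 0 0 0;0 0 0 0 0 0"}}

```text
time: 28.55
tool_pos: [0.4438, -0.0456, 0.1594]
ee_rot: [-3.141, -0.002, 3.097]
wrist_force: [-3.7, 1.4, 8.3]
width: 0.0003
```

Emit:
{"api": "step_arm", "payload": {"increments": "0 0 0.2 0 0 0;0 0 0.2 0 0 0;0 0 0 0 0 0"}}

```text
time: 28.85
tool_pos: [0.4439, -0.0456, 0.1562]
ee_rot: [-3.141, -0.001, 3.097]
wrist_force: [-4.6, 0.1, 9.5]
width: 0.0007
```

Near the stop (about 20 mm, 9.5 N); press slightly more until the force rises clearly, then hold.

Emit:
{"api": "step_arm", "payload": {"increments": "0 0 0.2 0 0 0;0 0 0 0 0 0;0 0 0 0 0 0"}}

```text
time: 29.15
tool_pos: [0.4439, -0.0457, 0.1559]
ee_rot: [-3.14, -0.0, 3.097]
wrist_force: [-7.2, 2.0, 15.1]
width: 0.0008
```

Emit:
{"api": "step_arm", "payload": {"increments": "0 0 0.1 0 0 0;0 0 0 0 0 0;0 0 0 0 0 0;0 0 0 0 0 0;0 0 0 0 0 0"}}

```text
time: 29.65
tool_pos: [0.444, -0.0457, 0.1558]
ee_rot: [-3.14, 0.001, 3.097]
wrist_force: [-8.7, 1.2, 18.1]
width: 0.0001
```

Emit:
{"api": "step_arm", "payload": {"increments": "0 0 0 0 0 0;0 0 0 0 0 0;0 0 0 0 0 0;0 0 0 0 0 0;0 0 0 0 0 0"}}

```text
time: 30.15
tool_pos: [0.444, -0.0456, 0.1558]
ee_rot: [-3.14, 0.001, 3.097]
wrist_force: [-8.5, 2.1, 18.4]
width: 0.001
```

At the stop (force rises with no further travel). Hold another second and look by colour.

Emit:
{"api": "step_arm", "payload": {"increments": "0 0 0 0 0 0;0 0 0 0 0 0;0 0 0 0 0 0;0 0 0 0 0 0;0 0 0 0 0 0"}}

```text
time: 30.65
tool_pos: [0.444, -0.0457, 0.1558]
ee_rot: [-3.14, 0.001, 3.097]
wrist_force: [-7.9, 2.2, 18.3]
width: 0.0003
```

Emit:
{"api": "step_arm", "payload": {"increments": "0 0 0 0 0 0;0 0 0 0 0 0;0 0 0 0 0 0;0 0 0 0 0 0;0 0 0 0 0 0"}}

```text
time: 31.15
tool_pos: [0.444, -0.0457, 0.1558]
ee_rot: [-3.14, 0.001, 3.097]
wrist_force: [-8.3, 2.9, 18.6]
width: 0.0003
```

```bash
cat > b.py <<'E'
from h import *
for n in ("top","scene"):
    im=snapshot(n)[:,:,::-1]; cv2.imwrite(f"pics/{n}_last.png",im)
    hsv=cv2.cvtColor(np.ascontiguousarray(im),cv2.COLOR_BGR2HSV); m=cv2.inRange(hsv,(5,70,60),(18,190,255))
    k,_,st,ce=cv2.connectedComponentsWithStats(m)
    for i in range(1,k):
        if 20<st[i,4]<900: print(n,ce[i].round(0),st[i,4],pix2w(n,*ce[i],.023).round(3))
R=Ro.from_euler('z',-.0446)
for x in (.104,.217): print("tray x",x,w2pix("top",(np.array([.4583,.0471,.023])+R.apply([x,0,0]))))
print(get_obs()["time"])
E
python3 b.py
```

```text
top [624. 127.] 177 [ 0.994 -0.835  0.023]
top [330. 236.] 253 [0.659 0.024 0.023]
top [310. 242.] 77 [0.642 0.082 0.023]
scene [330. 269.] 135 [0.642 0.082 0.023]
tray x 0.104 [323.44812429 270.02616485]
tray x 0.217 [325.52030642 230.61872945]
31.25
```

Emit:
{"api": "step_arm", "payload": {"increments": "0 0 -0.5 0 0 0;0 0 -1 0 0 0;0 0 -1.5 0 0 0;0 0 -3 0 0 0;0 0 -4 0 0 0"}}

```text
time: 31.75
tool_pos: [0.4433, -0.0455, 0.2502]
ee_rot: [-3.142, -0.006, 3.097]
wrist_force: [1.3, -0.1, -0.2]
width: 0.0002
```

Emit:
{"api": "step_arm", "payload": {"increments": "4 0 0 0 0 0;4 -2 0 0 0 0;2 -3 0 0 0 0;0 -3 0 0 0 0;0 -3 0 0 0 0"}}

```text
time: 32.25
tool_pos: [0.339, -0.1521, 0.252]
ee_rot: [-3.139, 0.0, 3.097]
wrist_force: [0.5, -0.3, 0.7]
width: 0.0004
```

Emit:
{"api": "step_arm", "payload": {"increments": "0 -3 0 0 0 0;0 -3 0 0 0 0;0 0 0 0 0 0;0 0 0 0 0 0"}}

```text
time: 32.65
tool_pos: [0.3366, -0.2111, 0.2512]
ee_rot: [3.142, -0.002, 3.096]
wrist_force: [0.9, -0.2, -0.3]
width: 0.0006
```

```bash
python3 b.py; python3 - <<'E'
from h import *
t=cv2.imread("pics/top_last.png");s=cv2.imread("pics/scene_last.png")
a=cv2.resize(t[160:340,180:380],(400,360),interpolation=cv2.INTER_CUBIC);b=cv2.resize(s[130:310,200:450],(400,288),interpolation=cv2.INTER_CUBIC)
cv2.imwrite("pics/fin.png",np.hstack([a,cv2.copyMakeBorder(b,0,72,0,0,cv2.BORDER_CONSTANT)]))
E
```

```text
top [624. 127.] 178 [ 0.994 -0.835  0.023]
top [330. 236.] 252 [0.659 0.024 0.023]
top [310. 242.] 78 [0.642 0.082 0.023]
scene [330. 269.] 136 [0.642 0.082 0.023]
tray x 0.104 [323.44812429 270.02616485]
tray x 0.217 [325.52030642 230.61872945]
32.75
```

View pics/fin.png

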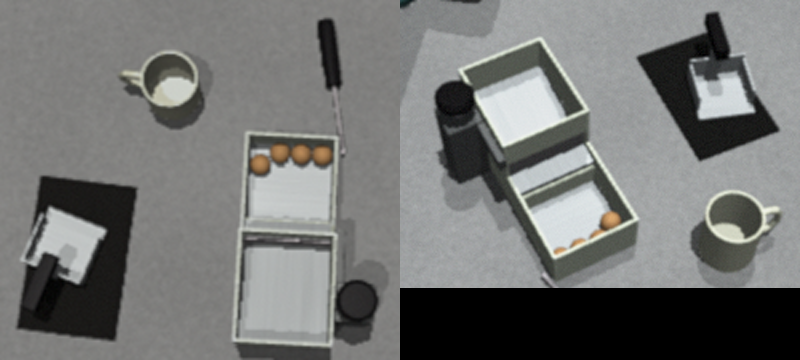

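```bash
python3 - <<'E'
from h import *
a=cv2.imread("pics/top0.png");b=cv2.imread("pics/top_last.png")
for n,(y0,y1,x0,x1) in dict(plunger=(298,324,345,372),scoop=(255,320,185,245),bottle=(182,222,395,428),mug=(180,220,235,282),driver=(165,240,335,355)).items():
    d=cv2.absdiff(a[y0:y1,x0:x1],b[y0:y1,x0:x1]).max(2); print(n,(d>50).mean().round(3))
def head(i): 
    m=(i[298:324,345:372].max(2)<45).astype(np.uint8); M=cv2.moments(m,True); return M['m00'],M['m10']/M['m00'],M['m01']/M['m00']
print(head(a),head(b)); close_job()
E
```

```text
plunger 0.0
scoop 0.052
bottle 0.0
mug 0.0
driver 0.039
(314.0, 13.23248407643312, 13.624203821656051) (266.0, 13.263157894736842, 13.921052631578947)
the job is handed in; nothing more can be done
```

The feeder is refilled and the job is handed in. All four balls went from the stock tray to the hopper in one scoop. The scoop is back upright on its mat. The plunger went fully down and came back up.

- **Plunger:** I pressed to a tool height of 0.156 m, which is 20 mm of travel. At that point the force rose to 18 N with no further movement. I held it there for about 2 s, then lifted off and moved clear.
- **Balls:** the last picture shows four in the pick tray, none in the hopper, and none on the table in the areas I viewed.
- **Bystanders:** the bottle and mug image areas have not changed since the start.
- **Time:** about 33 s of the 72 s allowed.

Some checks were less clean:

- **Scoop slip:** the scoop turned slightly in the grip, both while scooping (up to 18 N) and while setting down (about 6 N). It ended flat on the mat about where it started; 5% of its image area changed.
- **Screwdriver area:** 4% of its image area changed. I think this is the balls in the pick tray, which falls inside that area, and the screwdriver looks unmoved in the last picture. I did not check it separately.
- **Plunger head:** the area around it showed no change, but a simple count of dark pixels gave 266 against 314 at the start, with the centre the same to 0.3 px. I put that down to shadow.

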